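Release the watch tester's battery tray with the push rod

TASK

Take the square-handled push rod out of the tool block, put its tip down through the narrow slot in the top of the watch tester and feel along the slot for the hidden latch tab, then press the tab down until the battery tray springs out of the tester's front. Push gently, the rod's steel shaft never bearing on anything with more than 35 N. Then stand the rod upright, fully home, in its empty hole in the block, let go of it, and leave everything else where it is.

Things in the scene. Friction and masses are not known exactly. Their poses are not given: they have to be found in the camera images.
- rod_grip (a point): Centre of the push rod's handle. The rod stands tip down in the tool block: plain steel 6 mm in diameter and 65 mm long, then a dark round collar 24 mm in diameter and 5 mm thick that rests on the block, then a grey square handle 16 x 16 mm, 60 mm tall, its sides parallel to the block's. z runs from tip to handle, x and y square to the handle's sides. About 55 g.
- rod_tip (a point): Tip of the push rod: flat end of the 6 mm steel, on the rod's axis, 100 mm below rod_grip and 65 mm below the collar's underside.
- holder: Black tool block, fixed, 170 x 50 mm and 70 mm tall, origin at the centre of its underside. Its x runs along the row of three square through holes, 10 mm wide with 2 mm chamfers at the mouth, at x = -60, 0 and +60 mm. The rod and the two round drivers stand in them, in an order that varies. With its collar down on the block, the rod's tip is 5 mm above the table.
- tester: Watch tester: fixed grey box 150 mm (x) by 220 mm (y), 70 mm tall; origin at the centre of its underside, z up. Its -x face holds the tray and looks to the robot.
- slot (a point): Centre of the slot's mouth, level with the tester's top face; axes as the tester's. The slot is 54 mm long (y), 9 mm wide (x), 3 mm chamfers, in an 8 mm plate over a cavity. 30 mm below the top face lies a rigid ledge, and flush in it a hidden springy tab 12 mm long (y), a 1.5 mm gap at each end: its centre is up to 17 mm either way along y from the slot's centre, anew each time.
- tray (a joint): How far the battery tray has come out of the tester's -x face, in m: 0 latched, 0.022 sprung fully out, where it stays. Its front is a grey plate 100 x 34 mm. The hidden latch tab moves straight down on a spring: about 3 N at first touch, 7 N after 5 to 6 mm, where it frees the tray; at 9 mm (9 N) it meets a rigid stop.
- driver_a: Bystander: small screwdriver standing in the tool block, round grey handle 12 mm in diameter with a 16 mm black cap, handle top 108 mm above the table. Origin at its tip, 20 mm above the table.
- driver_b: Bystander: small screwdriver standing in the tool block, stubby round steel handle 16 mm in diameter with a 21 mm black cap, top 98 mm above the table. Origin at its tip, 20 mm above the table.
- watch_case: Bystander: steel watch case ring, 38 mm in diameter and 9 mm tall, lying on the tester's top near its +x, +y corner. Origin at the centre of its underside.
- oil_jar: Bystander: amber jar with black cap, 40 mm in diameter, 55 mm tall. Origin at the centre of its underside.
- parts_dish: Bystander: white dish, 70 mm in diameter, 25 mm tall. Origin at the centre of its underside.
- cushion: Bystander: black round casing cushion, 70 mm in diameter, 18 mm tall. Origin at the centre of its underside.
- loupe: Bystander: black eye loupe, 36 mm in diameter, 30 mm tall. Origin at the centre of its underside.
- tweezers: Bystander: steel tweezers lying flat, 120 mm long. Origin at the middle of their underside.
Things that resemble listed ones, but are neither listed nor needed, are in the scene too. Leave any blue or orange look-alike of the part that bears rod_grip alone.

How it is judged:
By the outcome, as a careful person would: the job done as asked, in the order asked, and still so for the second after the job is handed in, with the robot touching nothing.
It also fails if it takes over 72 s, if anything falls off the work surface, if the arm or the gripper's body presses on something with over 40 N, if the wrist force passes 120 N, or if a joint passes its speed limit or range.

ROBOT

A 6-joint arm with a two-finger parallel gripper is mounted at the origin on the work surface. World frame = base frame: x ahead of the robot, y to its left, z up, the work surface at z = 0. Lengths are in m, angles in rad, forces in N, time in s.
With the tool pointing down it reaches from about 0.375 to 0.9 m from the base axis. Payload 3.1 kg.
Tool frame: the origin (TCP) lies midway between the tips of the shut fingers; the grasp point (between the pads) lies ctrl.grip_depth behind it (ctrl.grip_depth is the distance from the TCP to the grasp point, in m); z points along the fingers, y is the line along which they close (so a half turn about z gives the same grasp; the last joint's range is limited). The gripper opens to 85 mm and grips with 20 to 120 N. Pads are 22 mm wide; open, the fingers measure 114 mm over their backs; the gripper's body (76 mm by 85 mm) begins 54 mm behind the grasp point. The pads swing forward as they close: fully open they stand 13 mm farther back than shut.
Start: joints at [-1.387, 0.527, 1.433, -0, 1.181, -0.178], TCP at [0.221, -0.585, 0.205] pointing down, gripper open.
Joint ranges: [-3.08, 3.08], [-0.75, 2.2], [0.22, 2.44], [-1.43, 4.57], [0, 2.65], [-2.85, 2.85]. Speed limits (rad/s): [2.79, 2.79, 3.14, 3.14, 3.14, 3.14].

INTERFACE

Orientations are given as a 3x3 rotation matrix whose columns are the frame's x, y, z axes.
In Python, from plant import ctrl gives the robot as it stands. The module is installed in compiled form; this text tells all that it offers.
- The arm moves only by the shell command python3 -m crank 'ROWS' [FORCE]. ROWS is JSON, a list of rows, each an object with "slide": the shift along the tool's x, y, z each as a share of 0.025 m, from -1 to 1, a list of three; "roll": the turn about the tool's z as a share of pi rad, from -1 to 1; "hand": the opening, from 0 (shut) to 1 (fully open). A call has 1 to 12 rows; each row shifts and turns the commanded pose from where the row before left it, along the tool's axes as they then stand; what a row does not reach is not made up. A row lasts 1/10 s, in which the tool goes at most 50 mm and 8.59 degrees, less where a joint would pass 70% of its speed; a pose out of reach is approached as far as the arm can. A call with a number of a shift or a turn outside -1 to 1 is refused whole. A call with a gripper value outside its range is refused whole. The fingers move at their own pace and stop on an object; FORCE is the grip in N (left out, the last holds). Time passes only in rows, so rows that do not move let the fingers close. It gives the time, the measured TCP pose, the force, the opening and the grip force at its end, in the units of the state.
- ctrl.state(): the state, without advancing time (a new reading comes with each control period).
- ctrl.camera(name): name is "scene" or "top" or "wrist"; returns (picture, depth): 400x640x3 uint8, red, green, blue; 400x640 float32, m along the optical axis (not along the pixel's ray), 0 where there is no reading.
- ctrl.get_calibration(name): a dict with "camera_matrix" (3x3 intrinsics, pixels), "xyz" and "attitude" of the camera in the world. Camera axes: x right, y down, z forward; pixel columns grow to the right and rows downward; lengths in m; the calibration is good to about 2 mm. A picture is of the moment at which its call begins: read the wrist's pose just before it. get_calibration takes no time and is no camera call; for the wrist camera it gives the pose at the moment of the call.
- ctrl.job_done(): hands the job in; it is judged then, once.
The state is a dict: "time": time; "joint_positions": joint angles; "qd": joint speeds; "effort": joint torques, N m; "tool_pos": TCP position; "orientation": TCP orientation; "force": force on the tool from outside, world axes, zero at the start; "moment": the same for the moment, N m; "gripper_width": finger opening in m; "gripper_force": force on a finger pad.
Only numpy, scipy, OpenCV 4.12 (cv2) and the standard library are available. Lean on these libraries where they do the work, as an engineer would, in place of code of your own. Each camera call takes 0.05 s, during which the arm holds its last target. There are 200 camera calls.

## Working session

There is one attempt and no reset: what is moved stays moved. The work goes in short steps, Python scripts to look and compute and a shell command to move; the robot and the scene stay as the last step left them, time stands still between calls to the robot, and variables do not carry over. Pictures are saved under pics/ and viewed, at most 10 in all, crops included, and the job is handed in when it is done.

```bash
mkdir -p pics; cat > h.py <<'E'
import numpy as np, cv2
from plant import ctrl
def snap(n,f):
    c=ctrl.get_calibration(n); p,d=ctrl.camera(n)
    cv2.imwrite('pics/'+f+'.png',cv2.cvtColor(p,cv2.COLOR_RGB2BGR)); np.savez('pics/'+f,p=p,d=d,K=c['camera_matrix'],t=c['xyz'],R=c['attitude'])
    return p,d,c
def load(f):
    z=np.load('pics/'+f+'.npz'); return z['p'],z['d'],dict(camera_matrix=z['K'],xyz=z['t'],attitude=z['R'])
def ray(c,u,v,z):
    K=np.array(c['camera_matrix']);R=np.array(c['attitude']);t=np.array(c['xyz'])
    r=R@np.linalg.inv(K)@np.array([u,v,1.]); return t+r*(z-t[2])/r[2]
def cloud(c,d):
    K=np.array(c['camera_matrix']);v,u=np.mgrid[:400,:640]
    q=np.stack([(u-K[0,2])/K[0,0]*d,(v-K[1,2])/K[1,1]*d,d],-1)
    return q@np.array(c['attitude']).T+np.array(c['xyz'])
E
python3 - <<'E'
from h import *
np.set_printoptions(precision=4,suppress=True)
for n in('scene','top','wrist'):
    p,d,c=snap(n,n+'0'); print(n,c)
print(ctrl.state(),ctrl.grip_depth)
E
```

```text
scene {'camera_matrix': array([[398.273 ,   0.    , 316.3474],
       [  0.    , 398.273 , 199.4861],
       [  0.    ,   0.    ,   1.    ]]), 'xyz': array([1.0318, 0.351 , 0.6072]), 'attitude': array([[-0.5716,  0.5538, -0.6054],
       [ 0.8205,  0.3825, -0.4248],
       [-0.0037, -0.7396, -0.673 ]])}
top {'camera_matrix': array([[421.7226,   0.    , 324.8612],
       [  0.    , 421.7226, 198.7636],
       [  0.    ,   0.    ,   1.    ]]), 'xyz': array([ 0.4988, -0.0138,  1.0346]), 'attitude': array([[-0.0035, -0.9968,  0.0795],
       [-0.9994,  0.0062,  0.0336],
       [-0.034 , -0.0794, -0.9963]])}
wrist {'camera_matrix': array([[343.9954,   0.    , 321.0945],
       [  0.    , 343.9954, 195.5208],
       [  0.    ,   0.    ,   1.    ]]), 'xyz': array([ 0.2999, -0.5546,  0.3724]), 'attitude': array([[ 0.3555, -0.8841, -0.3032],
       [-0.9347, -0.3369, -0.1134],
       [-0.0019,  0.3238, -0.9461]])}
{'time': 0.15, 'joint_positions': array([-1.3875,  0.5283,  1.4336, -0.    ,  1.1814, -0.1785]), 'qd': array([ 0.001 , -0.0021, -0.0046,  0.0007,  0.0018,  0.0004]), 'effort': array([  0.0004, -44.2746, -17.8277,  -0.0003,   0.0056,   0.    ]), 'tool_pos': array([ 0.2211, -0.584 ,  0.2043]), 'orientation': array([[ 0.9353,  0.3539, -0.0003],
       [ 0.3539, -0.9353,  0.0016],
       [ 0.0003, -0.0016, -1.    ]]), 'force': array([-0.625 ,  0.6816, -1.2971]), 'moment': array([ 0.0322,  0.034 , -0.0133]), 'gripper_force': 0.0, 'gripper_width': 0.0852856966004654} 0.0187
```

View pics/scene0.png

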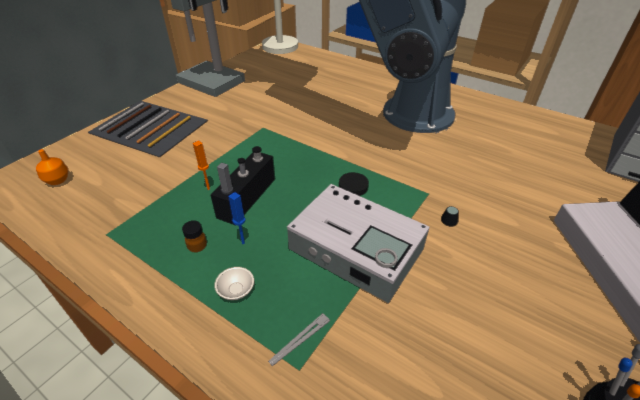

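View pics/top0.png

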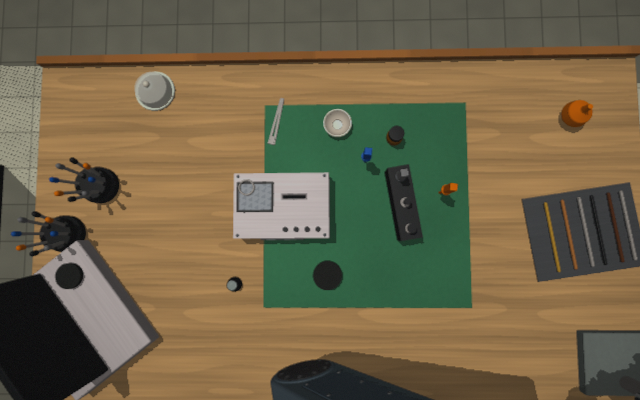

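The scene view shows the tool block (245,185) and tester (360,240). Top-view candidates for the rod are grey in the block at (404,175), (406,202) and (411,229), a blue look-alike at (367,155) and an orange one at (449,188). The tall square grey one at the far end, (404,175), fits the description, and I'll check it in a crop.

```bash
python3 - <<'E'
from h import *
np.set_printoptions(precision=4,suppress=True)
p,d,c=load('top0'); P=cloud(c,d)
v,u=np.mgrid[:400,:640]
def rect(name,m):
    q=P[m][:,:2].astype(np.float32); r=cv2.minAreaRect(q); print(name,m.sum(),r,'z',np.median(P[m][:,2]))
near=(abs(P[...,2]-.07)<.006)
rect('block',near&(u>380)&(u<430)&(v>155)&(v<250))
m=near&(u>225)&(u<340)&(v>165)&(v<245); rect('tester',m)
mm=m&(p.max(-1)<80)&(u>275)&(u<315)&(v<205); 
g=(p.max(-1)<90)&(u>275)&(u<312)&(v>188)&(v<205); print(g.sum()); vv,uu=np.nonzero(g); print(uu.min(),uu.max(),vv.min(),vv.max()); print('slot',ray(c,uu.mean(),vv.mean(),.07))
for n,(a,b) in dict(r=(404,175),m=(406,202),n=(411,229)).items():
    w=(abs(u-a)<12)&(abs(v-b)<12)&(P[...,2]>.085); q=P[w]; top=q[q[:,2]>np.percentile(q[:,2],80)-.005]; print(n,w.sum(),q[:,2].max(),top.mean(0),cv2.minAreaRect(top[:,:2].astype(np.float32)))
p2,_,_=load('scene0'); a=cv2.resize(p2[130:260,180:300],None,fx=4,fy=4); b=cv2.resize(p[140:250,350:470],None,fx=4,fy=4)
h=min(len(a),len(b)); cv2.imwrite('pics/crop.png',cv2.resize(np.hstack([a[:h],b[:h]])[...,::-1],(780,int(h*780/960))))
E
```

```text
block 1423 ((0.5680962204933167, -0.16246935725212097), (0.16977202892303467, 0.05099429935216904), 9.582063674926758) z 0.07079738422913251
tester 5999 ((0.563391923904419, 0.12198711186647415), (0.22109843790531158, 0.14963293075561523), 89.85027313232422) z 0.0714415849317993
90
283 305 195 198
slot [0.5815 0.0903 0.07  ]
r 96 1.0345632836949257 [ 0.6245 -0.1496  0.1504] ((0.5696835517883301, -0.08342654258012772), (0.01942593976855278, 0.19786013662815094), 39.904327392578125)
m 48 1.0345632836949257 [ 0.5651 -0.1555  0.1516] ((0.5318788290023804, -0.09284956008195877), (0.01460973173379898, 0.17084583640098572), 27.605852127075195)
n 76 1.0345632836949257 [ 0.5085 -0.168   0.1238] ((0.5087689161300659, -0.09833203256130219), (0.01977413520216942, 0.1691577136516571), 0.07695376127958298)
```

View pics/crop.png

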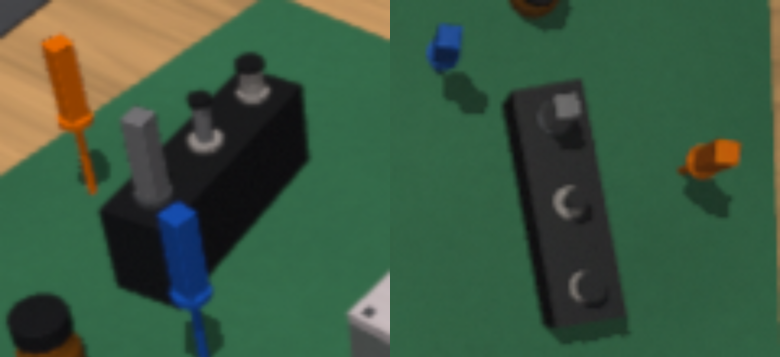

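The crop confirms it: grey square handle with dark collar at the far end of the block, the drivers being the two round ones with black caps. The rod axis comes to about (0.627,-0.153), and the slot to about (0.582,0.090). I'm moving above the rod.

```bash
python3 -m crank '[{"slide":[0,0,0],"roll":0.031,"hand":0.5},{"slide":[0,0,0],"roll":0.031,"hand":0.5},{"slide":[0.944,-0.716,0],"roll":0,"hand":0.5},{"slide":[0.944,-0.716,0],"roll":0,"hand":0.5},{"slide":[0.944,-0.716,0],"roll":0,"hand":0.5},{"slide":[0.944,-0.716,0],"roll":0,"hand":0.5},{"slide":[0.944,-0.716,0],"roll":0,"hand":0.5},{"slide":[0.944,-0.716,0],"roll":0,"hand":0.5},{"slide":[0.944,-0.716,0],"roll":0,"hand":0.5},{"slide":[0.944,-0.716,0],"roll":0,"hand":0.5},{"slide":[0.944,-0.716,0],"roll":0,"hand":0.5},{"slide":[0.944,-0.716,0],"roll":0,"hand":0.5}]' 40
python3 -m crank '[{"slide":[0.944,-0.716,0],"roll":0,"hand":0.5},{"slide":[0.944,-0.716,0],"roll":0,"hand":0.5},{"slide":[0.944,-0.716,0],"roll":0,"hand":0.5},{"slide":[0.944,-0.716,0],"roll":0,"hand":0.5},{"slide":[0.944,-0.716,0],"roll":0,"hand":0.5},{"slide":[0.944,-0.716,0],"roll":0,"hand":0.5},{"slide":[0.944,-0.716,0],"roll":0,"hand":0.5},{"slide":[0.944,-0.716,0],"roll":0,"hand":0.5},{"slide":[0.944,-0.716,0],"roll":0,"hand":0.5},{"slide":[0.944,-0.716,0],"roll":0,"hand":0.5},{"slide":[0,0,0],"roll":0,"hand":0.5},{"slide":[0,0,0],"roll":0,"hand":0.5}]'
python3 - <<'E'
from h import *
np.set_printoptions(precision=4,suppress=True)
s=ctrl.state();print(s['tool_pos'],s['orientation'],s['gripper_width'],s['force'])
p,d,c=snap('wrist','w1'); P=cloud(c,d); hsv=cv2.cvtColor(p,cv2.COLOR_RGB2HSV)
for n,lo,hi in(('blue',105,130),('orange',5,18)):
    m=(hsv[...,0]>lo)&(hsv[...,0]<hi)&(hsv[...,1]>180)&(hsv[...,2]>60)&(P[...,2]<.2)&(P[...,2]>0); q=P[m]; print(n,m.sum(), q.min(0) if len(q) else '',q.max(0) if len(q) else '')
E
```

```text
time: 1.35
tool_pos: [0.4248, -0.3676, 0.2048]
orientation: [[0.986, 0.166, -0.0], [0.166, -0.986, 0.0], [-0.0, -0.001, -1.0]]
force: [0.5, 0.1, 1.2]
gripper_width: 0.0423
gripper_force: 0.0
time: 2.55
tool_pos: [0.6269, -0.1525, 0.2045]
orientation: [[0.986, 0.168, -0.001], [0.168, -0.986, -0.0], [-0.001, -0.0, -1.0]]
force: [0.2, 0.0, -0.3]
gripper_width: 0.0425
gripper_force: 0.0
[ 0.6269 -0.1525  0.2045] [[ 0.9858  0.1678 -0.0013]
 [ 0.1678 -0.9858 -0.    ]
 [-0.0013 -0.0002 -1.    ]] 0.04246371307476617 [ 0.2235  0.0038 -0.2662]
blue 27 [ 0.6686 -0.0864  0.1277] [ 0.6835 -0.0741  0.1313]
orange 1151 [ 0.5884 -0.2697  0.0041] [ 0.6092 -0.2489  0.1309]
```

View pics/w1.png

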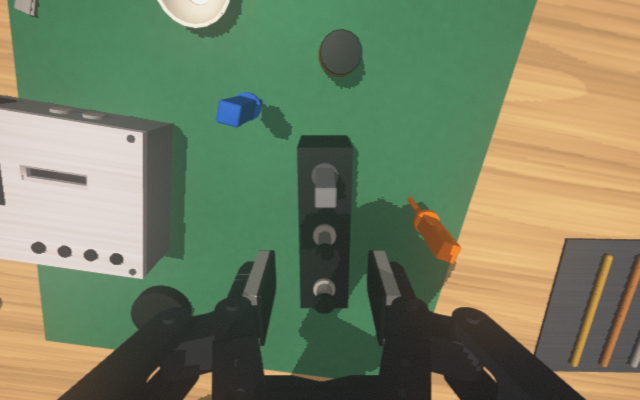

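The wrist view shows the rod's square handle top at about (326,198), aligned with the block and midway between the fingers' columns. The blue (238,110) and orange (437,237) look-alikes stay clear.

```bash
python3 - <<'E'
from h import *
np.set_printoptions(precision=4,suppress=True)
p,d,c=load('w1'); P=cloud(c,d);v,u=np.mgrid[:400,:640]
m=(abs(u-326)<18)&(abs(v-195)<18)&(abs(P[...,2]-.135)<.006); q=P[m]; print(m.sum(),np.median(q[:,2]),cv2.minAreaRect(q[:,:2].astype(np.float32)))
m=(abs(P[...,2]-.07)<.004)&(abs(u-325)<35)&(v>130)&(v<310); q=P[m]; print(m.sum(),cv2.minAreaRect(q[:,:2].astype(np.float32)))
m=(abs(P[...,2]-.07)<.006)&(u<180)&(v>90)&(v<280); q=P[m]; print(m.sum(),q.min(0),q.max(0))
g=(p.max(-1)<100)&(u>15)&(u<95)&(v>160)&(v<190); vv,uu=np.nonzero(g); print(uu.min(),uu.max(),vv.min(),vv.max(),ray(c,uu.mean(),vv.mean(),.07))
r=cv2.minAreaRect(np.array([ray(c,a,b,.07)[:2] for a,b in zip(uu,vv)],np.float32));print(r)
E
```

```text
479 0.13422604122425552 ((0.6283719539642334, -0.1557416468858719), (0.016124768182635307, 0.015638098120689392), 10.19034481048584)
6510 ((0.5690438747406006, -0.16603535413742065), (0.17011697590351105, 0.050050556659698486), 9.68097972869873)
21226 [0.4869 0.0065 0.064 ] [0.6388 0.1477 0.0741]
31 84 169 182 [0.5855 0.0845 0.07  ]
((0.5855535864830017, 0.08405369520187378), (0.005670424550771713, 0.04738539829850197), 0.29452386498451233)
```

```bash
python3 -m crank '[{"slide":[0.025,0.08,0],"roll":0,"hand":0.5},{"slide":[0,0,0.8],"roll":0,"hand":0.5},{"slide":[0,0,0.8],"roll":0,"hand":0.5},{"slide":[0,0,0.8],"roll":0,"hand":0.5},{"slide":[0,0,0.8],"roll":0,"hand":0.5},{"slide":[0,0,0.8],"roll":0,"hand":0.5},{"slide":[0,0,0.4],"roll":0,"hand":0.5},{"slide":[0,0,0.32],"roll":0,"hand":0.5},{"slide":[0,0,0],"roll":0,"hand":0.5},{"slide":[0,0,0],"roll":0,"hand":0.5}]'
python3 -m crank '[{"slide":[0,0,0],"roll":0,"hand":0.3},{"slide":[0,0,0],"roll":0,"hand":0.2},{"slide":[0,0,0],"roll":0,"hand":0.1},{"slide":[0,0,0],"roll":0,"hand":0},{"slide":[0,0,0],"roll":0,"hand":0},{"slide":[0,0,0],"roll":0,"hand":0},{"slide":[0,0,0],"roll":0,"hand":0},{"slide":[0,0,0],"roll":0,"hand":0}]' 60
```

```text
time: 3.6
tool_pos: [0.6286, -0.1554, 0.0877]
orientation: [[0.986, 0.166, 0.001], [0.166, -0.986, -0.001], [0.001, 0.001, -1.0]]
force: [0.8, -0.1, 0.0]
gripper_width: 0.0428
gripper_force: 0.0
time: 4.4
tool_pos: [0.6289, -0.1552, 0.0881]
orientation: [[0.986, 0.166, 0.002], [0.166, -0.986, -0.001], [0.002, 0.001, -1.0]]
force: [0.7, -0.4, 6.5]
gripper_width: 0.0145
gripper_force: 60.4
```

```bash
python3 -m crank '[{"slide":[0,0,-0.3],"roll":0,"hand":0},{"slide":[0,0,-0.6],"roll":0,"hand":0},{"slide":[0,0,-0.8],"roll":0,"hand":0},{"slide":[0,0,-0.8],"roll":0,"hand":0},{"slide":[0,0,-0.8],"roll":0,"hand":0},{"slide":[0,0,-0.7],"roll":0,"hand":0},{"slide":[0,0,0],"roll":0,"hand":0}]'
python3 -m crank '[{"slide":[-0.015,-0.979,0],"roll":0,"hand":0},{"slide":[-0.015,-0.979,0],"roll":0,"hand":0},{"slide":[-0.015,-0.979,0],"roll":0,"hand":0},{"slide":[-0.015,-0.979,0],"roll":0,"hand":0},{"slide":[-0.015,-0.979,0],"roll":0,"hand":0},{"slide":[-0.015,-0.979,0],"roll":0,"hand":0},{"slide":[-0.015,-0.979,0],"roll":0,"hand":0},{"slide":[-0.015,-0.979,0],"roll":0,"hand":0},{"slide":[-0.015,-0.979,0],"roll":0,"hand":0},{"slide":[-0.015,-0.979,0],"roll":0,"hand":0},{"slide":[0,0,0],"roll":0,"hand":0},{"slide":[0,0,0],"roll":0,"hand":0}]'
python3 - <<'E'
from h import *
np.set_printoptions(precision=4,suppress=True)
s=ctrl.state();print(s['tool_pos'],s['force'],s['gripper_width'])
p,d,c=snap('wrist','w2'); snap('scene','s2'); snap('top','t2')
E
```

```text
time: 5.1
tool_pos: [0.63, -0.1556, 0.1907]
orientation: [[0.986, 0.166, 0.006], [0.166, -0.986, -0.003], [0.005, 0.004, -1.0]]
force: [0.4, 0.8, 0.1]
gripper_width: 0.0145
gripper_force: 59.7
time: 6.3
tool_pos: [0.5832, 0.0861, 0.1865]
orientation: [[0.986, 0.168, -0.001], [0.168, -0.986, -0.0], [-0.001, 0.0, -1.0]]
force: [0.8, -0.6, -0.3]
gripper_width: 0.0145
gripper_force: 59.7
[0.5832 0.0861 0.1865] [ 0.8453 -0.6416 -0.2653] 0.014532663231767839
```

View pics/w2.png

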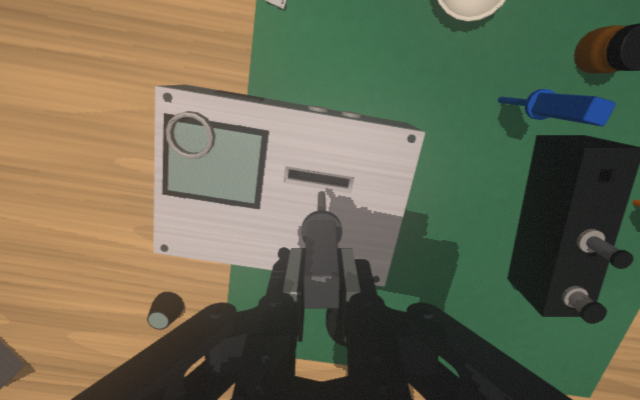

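View pics/s2.png

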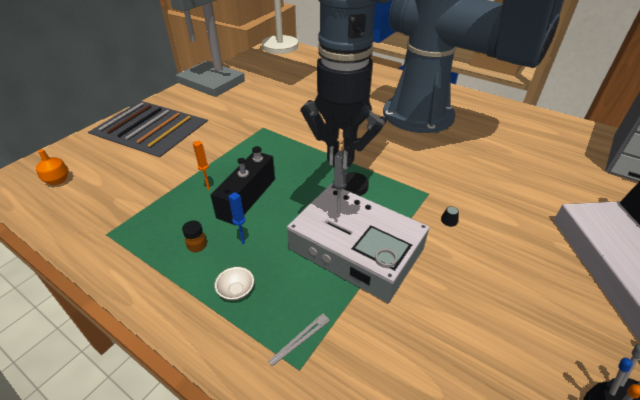

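The wrist view shows the slot centred at about (319,178) (ends at 288 and 351) and the rod tip at about (321,192), just short of the slot.

```bash
python3 - <<'E'
from h import *
np.set_printoptions(precision=4,suppress=True)
p,d,c=load('w2'); v,u=np.mgrid[:400,:640]
g=((p.max(-1)<80)&(u>270)&(u<370)&(v>160)&(v<190)).astype(np.uint8)
n,l,s,ce=cv2.connectedComponentsWithStats(g); k=1+s[1:,4].argmax(); print(s[k],ce[k])
vv,uu=np.nonzero(l==k); q=np.array([ray(c,a,b,.066)[:2] for a,b in zip(uu,vv)],np.float32); print('slot at -4mm',cv2.minAreaRect(q), q.min(0),q.max(0))
P=cloud(c,d); m=(u>308)&(u<336)&(v>182)&(v<212)&(P[...,2]>.09)
for r in range(184,214,2):
    w=np.nonzero(m[r])[0] if r<212 else []
    if len(w): print(r,w.min(),w.max(),P[r,w].mean(0))
print(ray(c,321.5,191.5,.1035))
cv2.imwrite('pics/w2c.png',cv2.resize(p[155:255,270:380],None,fx=6,fy=6,interpolation=cv2.INTER_NEAREST)[:600,:,::-1])
E
```

```text
[289 170  59  16 401] [317.8803 178.    ]
slot at -4mm ((0.5838496685028076, 0.08845536410808563), (0.05165383592247963, 0.006392827723175287), 89.94051361083984) [0.5807 0.0626] [0.5871 0.1143]
192 319 324 [0.5849 0.0857 0.106 ]
194 318 325 [0.5947 0.0875 0.1401]
196 318 325 [0.5847 0.0857 0.1149]
198 310 325 [0.5938 0.0873 0.1454]
200 318 325 [0.5847 0.0857 0.1236]
202 318 325 [0.5848 0.0858 0.128 ]
204 318 325 [0.5849 0.0858 0.1323]
206 318 325 [0.5847 0.0858 0.1358]
208 318 325 [0.5849 0.0858 0.1401]
210 318 326 [0.5907 0.0865 0.1586]
[0.5844 0.0857 0.1035]
```

View pics/w2c.png

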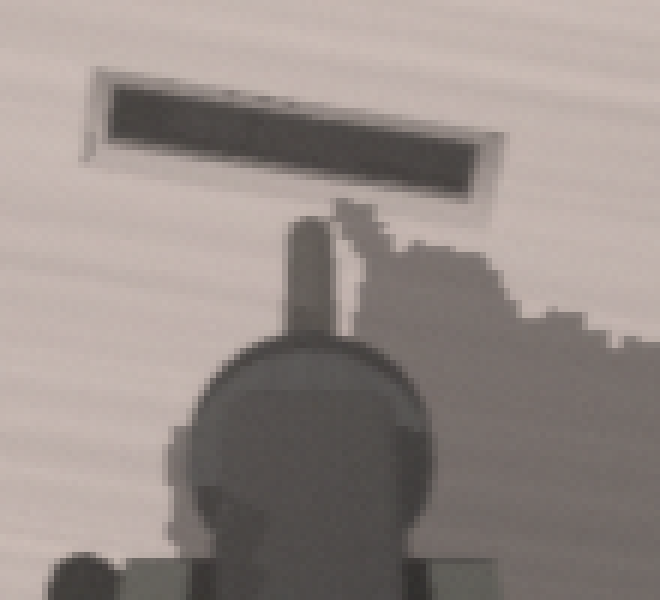

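The crop shows the slot's outer chamfer corners at about (286,166), (354,177.5), (352,192.5) and (283,182), with the rod vertical. I'll take the mouth's centre from those.

```bash
python3 - <<'E'
from h import *
np.set_printoptions(precision=4,suppress=True)
p,d,c=load('w2')
q=[ray(c,a,b,.07) for a,b in((286.2,166.3),(354.2,177.5),(351.7,192.5),(283.3,181.7))];print(np.array(q),np.mean(q,0))
q=[ray(c,270+a/6,155+b/6,.067) for a,b in((108,85),(478,145),(468,197),(107,138))];print(np.array(q),np.mean(q,0))
E
```

```text
[[0.5907 0.1171 0.07  ]
 [0.5908 0.0582 0.07  ]
 [0.5771 0.0576 0.07  ]
 [0.5767 0.1177 0.07  ]] [0.5838 0.0877 0.07  ]
[[0.5876 0.1154 0.067 ]
 [0.5878 0.0613 0.067 ]
 [0.5798 0.0612 0.067 ]
 [0.5798 0.1145 0.067 ]] [0.5838 0.0881 0.067 ]
```

Slot centre is about (0.5838,0.088). First probe will be 4.5 mm to -y of that, lowering first to the mouth, then into the slot.

```bash
python3 -m crank '[{"slide":[0.03,0.1,0],"roll":0,"hand":0},{"slide":[0,0,0.5],"roll":0,"hand":0},{"slide":[0,0,0.5],"roll":0,"hand":0},{"slide":[0,0,0.2],"roll":0,"hand":0},{"slide":[0,0,0.1],"roll":0,"hand":0},{"slide":[0,0,0.1],"roll":0,"hand":0},{"slide":[0,0,0.1],"roll":0,"hand":0},{"slide":[0,0,0],"roll":0,"hand":0}]'
python3 -m crank '[{"slide":[0,0,0.12],"roll":0,"hand":0},{"slide":[0,0,0.12],"roll":0,"hand":0},{"slide":[0,0,0],"roll":0,"hand":0}]'
```

```text
time: 7.25
tool_pos: [0.5848, 0.0836, 0.1494]
orientation: [[0.986, 0.166, -0.0], [0.166, -0.986, 0.0], [-0.0, -0.0, -1.0]]
force: [0.5, -0.7, -0.6]
gripper_width: 0.0149
gripper_force: 59.7
time: 7.55
tool_pos: [0.5845, 0.0835, 0.1431]
orientation: [[0.986, 0.166, -0.001], [0.166, -0.986, 0.0], [-0.001, -0.0, -1.0]]
force: [0.5, 0.7, -0.5]
gripper_width: 0.0148
gripper_force: 59.7
```

```bash
python3 -m crank '[{"slide":[0,0,0.2],"roll":0,"hand":0},{"slide":[0,0,0.2],"roll":0,"hand":0},{"slide":[0,0,0.16],"roll":0,"hand":0},{"slide":[0,0,0.08],"roll":0,"hand":0},{"slide":[0,0,0],"roll":0,"hand":0}]'
python3 -m crank '[{"slide":[0,0,0.04],"roll":0,"hand":0},{"slide":[0,0,0.04],"roll":0,"hand":0},{"slide":[0,0,0],"roll":0,"hand":0}]'
```

```text
time: 8.05
tool_pos: [0.5846, 0.0835, 0.127]
orientation: [[0.986, 0.166, -0.001], [0.166, -0.986, 0.0], [-0.001, -0.0, -1.0]]
force: [0.7, -0.1, -0.2]
gripper_width: 0.0146
gripper_force: 59.7
time: 8.35
tool_pos: [0.5849, 0.0835, 0.1255]
orientation: [[0.986, 0.166, 0.0], [0.166, -0.986, -0.0], [0.0, 0.0, -1.0]]
force: [-0.2, -0.9, -0.2]
gripper_width: 0.0147
gripper_force: 59.7
```

```bash
python3 -m crank '[{"slide":[0,0,0.04],"roll":0,"hand":0},{"slide":[0,0,0],"roll":0,"hand":0}]'
```

```text
time: 8.55
tool_pos: [0.5848, 0.0835, 0.1245]
orientation: [[0.986, 0.166, -0.0], [0.166, -0.986, 0.0], [-0.0, -0.0, -1.0]]
force: [-0.4, 0.2, 0.0]
gripper_width: 0.0147
gripper_force: 59.7
```

```bash
for i in 1; do python3 -m crank '[{"slide":[0,0,0.04],"roll":0,"hand":0},{"slide":[0,0,0],"roll":0,"hand":0}]' | grep -E 'tool_pos|force:'; done; python3 -m crank '[{"slide":[0,0,0.03],"roll":0,"hand":0},{"slide":[0,0,0],"roll":0,"hand":0}]' | grep -E 'tool_pos|force:'
```

```text
tool_pos: [0.5848, 0.0835, 0.1234]
force: [-0.8, -0.1, 0.6]
gripper_force: 59.7
tool_pos: [0.585, 0.0835, 0.1231]
force: [-0.7, -0.1, 1.7]
gripper_force: 60.1
```

```bash
python3 -m crank '[{"slide":[0,0,0.03],"roll":0,"hand":0},{"slide":[0,0,0],"roll":0,"hand":0}]' | grep -E 'tool_pos|force:'; python3 -m crank '[{"slide":[0,0,0.02],"roll":0,"hand":0},{"slide":[0,0,0],"roll":0,"hand":0}]' | grep -E 'tool_pos|force:'
```

```text
tool_pos: [0.5853, 0.0835, 0.123]
force: [-1.1, 0.1, 5.1]
gripper_force: 60.6
tool_pos: [0.5854, 0.0836, 0.1229]
force: [-1.0, -0.8, 7.6]
gripper_force: 60.8
```

Ledge felt at TCP z 0.123 (position stops, force climbs about 5 N/mm). Next probe is 9 mm to +y.

```bash
python3 -m crank '[{"slide":[0,0,-0.2],"roll":0,"hand":0},{"slide":[0.02,-0.355,0],"roll":0,"hand":0},{"slide":[0,0,0],"roll":0,"hand":0},{"slide":[0,0,0.12],"roll":0,"hand":0},{"slide":[0,0,0.04],"roll":0,"hand":0},{"slide":[0,0,0.02],"roll":0,"hand":0},{"slide":[0,0,0],"roll":0,"hand":0}]' | grep -E 'tool_pos|force:'; python3 -m crank '[{"slide":[0,0,0.02],"roll":0,"hand":0},{"slide":[0,0,0],"roll":0,"hand":0}]' | grep -E 'tool_pos|force:'
```

```text
tool_pos: [0.5843, 0.0926, 0.1229]
force: [-1.1, 0.6, 6.5]
gripper_force: 60.6
tool_pos: [0.5845, 0.0926, 0.1228]
force: [-1.3, 0.4, 8.9]
gripper_force: 61.0
```

Ledge again. Next probe at y about 0.101.

```bash
python3 -m crank '[{"slide":[0,0,-0.2],"roll":0,"hand":0},{"slide":[0.05,-0.335,0],"roll":0,"hand":0},{"slide":[0,0,0],"roll":0,"hand":0},{"slide":[0,0,0.12],"roll":0,"hand":0},{"slide":[0,0,0.04],"roll":0,"hand":0},{"slide":[0,0,0.02],"roll":0,"hand":0},{"slide":[0,0,0],"roll":0,"hand":0}]' | grep -E 'tool_pos|force:'
```

```text
tool_pos: [0.584, 0.101, 0.1226]
force: [-1.4, 0.5, 5.5]
gripper_force: 60.5
```

```bash
python3 -m crank '[{"slide":[0,0,0.02],"roll":0,"hand":0},{"slide":[0,0,0],"roll":0,"hand":0}]' | grep -E 'tool_pos|force:';python3 -m crank '[{"slide":[0,0,0.02],"roll":0,"hand":0},{"slide":[0,0,0],"roll":0,"hand":0}]' | grep -E 'tool_pos|force:'
```

```text
tool_pos: [0.5841, 0.101, 0.1223]
force: [-1.5, 0.1, 6.7]
gripper_force: 60.6
tool_pos: [0.5841, 0.101, 0.1219]
force: [-0.5, 0.8, 6.8]
gripper_force: 60.7
```

Here it yields (moving down with nearly constant force), so it looks like the tab. Pressing on gently.

```bash
for i in 1; do python3 -m crank '[{"slide":[0,0,0.04],"roll":0,"hand":0},{"slide":[0,0,0],"roll":0,"hand":0}]' | grep -E 'tool_pos|force:'; done;python3 -m crank '[{"slide":[0,0,0.04],"roll":0,"hand":0},{"slide":[0,0,0],"roll":0,"hand":0}]' | grep -E 'tool_pos|force:'
```

```text
tool_pos: [0.5841, 0.101, 0.121]
force: [-0.8, 1.1, 7.1]
gripper_force: 60.7
tool_pos: [0.5842, 0.101, 0.1201]
force: [-1.1, -0.1, 7.7]
gripper_force: 60.8
```

```bash
python3 -m crank '[{"slide":[0,0,0.04],"roll":0,"hand":0},{"slide":[0,0,0.04],"roll":0,"hand":0},{"slide":[0,0,0],"roll":0,"hand":0}]' | grep -E 'tool_pos|force:';python3 -m crank '[{"slide":[0,0,0.04],"roll":0,"hand":0},{"slide":[0,0,0],"roll":0,"hand":0}]' | grep -E 'tool_pos|force:'; python3 - <<'E'
from h import *
snap('top','t3'); snap('scene','s3')
for f in('t2','t3'):
    p,d,c=load(f); P=cloud(c,d); v,u=np.mgrid[:400,:640]
    m=(abs(P[...,1]-.12)<.06)&(P[...,2]>.02)&(P[...,2]<.055)&(P[...,0]<.55)&(P[...,0]>.44); print(f,m.sum(),P[m][:,0].min() if m.any() else '')
E
```

```text
tool_pos: [0.5842, 0.101, 0.1182]
force: [-0.5, 1.0, 7.7]
gripper_force: 60.9
tool_pos: [0.5841, 0.101, 0.117]
force: [-0.4, 0.7, 6.5]
gripper_force: 60.6
t2 25 0.4836293574582145
t3 92 0.46252822991627035
```

The tray has sprung out: points now reach x≈0.4625, against a face at 0.488. Withdrawing and carrying the rod back over its hole.

```bash
python3 -m crank '[{"slide":[0,0,-0.2],"roll":0,"hand":0},{"slide":[0,0,-0.3],"roll":0,"hand":0},{"slide":[0,0,-0.5],"roll":0,"hand":0},{"slide":[0,0,-0.5],"roll":0,"hand":0},{"slide":[0,0,-0.5],"roll":0,"hand":0},{"slide":[0,0,-0.5],"roll":0,"hand":0},{"slide":[0,0,-0.4],"roll":0,"hand":0},{"slide":[0,0,0],"roll":0,"hand":0}]' | grep -E 'tool_pos|force:'
python3 -m crank '[{"slide":[0.004,0.947,0],"roll":0,"hand":0},{"slide":[0.004,0.947,0],"roll":0,"hand":0},{"slide":[0.004,0.947,0],"roll":0,"hand":0},{"slide":[0.004,0.947,0],"roll":0,"hand":0},{"slide":[0.004,0.947,0],"roll":0,"hand":0},{"slide":[0.004,0.947,0],"roll":0,"hand":0},{"slide":[0.004,0.947,0],"roll":0,"hand":0},{"slide":[0.004,0.947,0],"roll":0,"hand":0},{"slide":[0.004,0.947,0],"roll":0,"hand":0},{"slide":[0.004,0.947,0],"roll":0,"hand":0},{"slide":[0.004,0.947,0],"roll":0,"hand":0},{"slide":[0,0,0],"roll":0,"hand":0}]' | grep -E 'tool_pos|force:'
python3 -m crank '[{"slide":[0,0,0],"roll":0,"hand":0},{"slide":[0,0,0],"roll":0,"hand":0}]' | grep -E 'tool_pos|force:|orient'
python3 - <<'E'
from h import *
p,d,c=snap('wrist','w4'); p2,_,_=snap('top','t4')
a=cv2.resize(p[125:225,265:385],(720,600)); cv2.imwrite('pics/w4c.png',a[...,::-1])
b=cv2.resize(p2[160:250,220:345],(720,518)); cv2.imwrite('pics/t4c.png',b[...,::-1])
E
```

```text
tool_pos: [0.585, 0.1008, 0.1906]
force: [0.5, 0.3, -0.6]
gripper_force: 59.7
tool_pos: [0.6285, -0.1591, 0.1879]
force: [0.4, 0.1, -0.9]
gripper_force: 59.7
tool_pos: [0.6275, -0.1547, 0.188]
orientation: [[0.986, 0.167, -0.001], [0.167, -0.986, 0.001], [-0.001, -0.001, -1.0]]
force: [0.4, 0.3, -0.9]
gripper_force: 59.7
```

View pics/w4c.png

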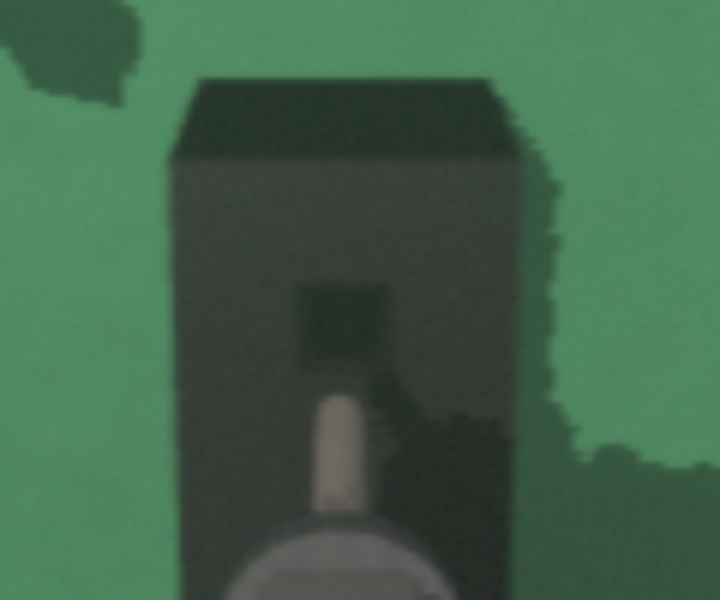

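View pics/t4c.png

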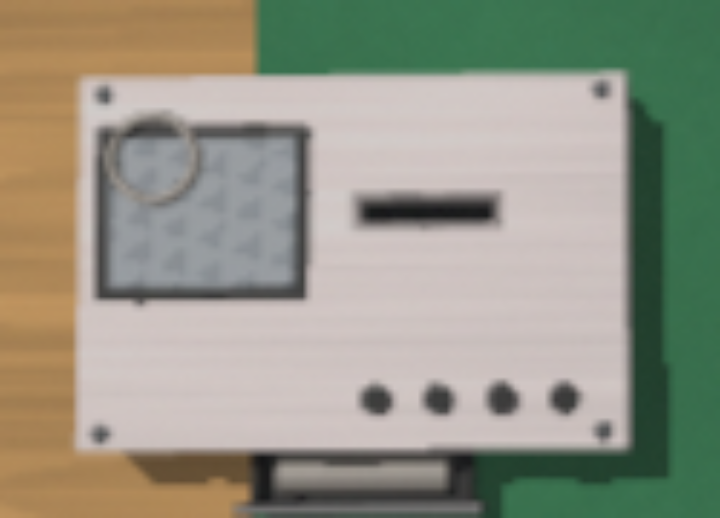

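The top view shows the tray out of the front (360,485 in the crop). The wrist crop shows the empty hole at (345,321) → pixel (322.5,178.6), and the rod tip at (339,400) just in front of it.

```bash
python3 - <<'E'
from h import *
np.set_printoptions(precision=4,suppress=True)
p,d,c=load('w4'); P=cloud(c,d); v,u=np.mgrid[:400,:640]
print('hole',ray(c,322.5,178.6,.069), 'block edges',ray(c,265+174/6,178.6,.07),ray(c,265+519/6,178.6,.07),'far',ray(c,322.5,125+158/6,.07))
R=np.array([[.986,.167],[.167,-.986]])
for r in range(193,211,3):
    w=[k for k in range(312,332) if P[r,k,2]>.085 and P[r,k,2]<.16]; q=P[r,w].mean(0); print(r,w[0],w[-1],q, q[:2]-.0024*R[:,0])
h=ray(c,322.5,178.6,.069)[:2]
print(P[196,320])
E
```

```text
hole [ 0.6288 -0.1559  0.069 ] block edges [ 0.6249 -0.1316  0.07  ] [ 0.6333 -0.1806  0.07  ] far [ 0.6526 -0.1518  0.07  ]
193 319 325 [ 0.6292 -0.1553  0.11  ] [ 0.6269 -0.1557]
196 318 325 [ 0.629  -0.155   0.1163] [ 0.6266 -0.1554]
199 318 325 [ 0.6289 -0.155   0.1228] [ 0.6266 -0.1554]
202 318 325 [ 0.629  -0.155   0.1293] [ 0.6266 -0.1554]
205 318 325 [ 0.6292 -0.155   0.1357] [ 0.6268 -0.1554]
208 318 325 [ 0.6293 -0.1549  0.1417] [ 0.6269 -0.1553]
[ 0.6289 -0.1539  0.1165]
```

```bash
python3 -m crank '[{"slide":[0.056,0.03,0.4],"roll":0,"hand":0},{"slide":[0,0,0.4],"roll":0,"hand":0},{"slide":[0,0,0.3],"roll":0,"hand":0},{"slide":[0,0,0.16],"roll":0,"hand":0},{"slide":[0,0,0],"roll":0,"hand":0},{"slide":[0,0,0.1],"roll":0,"hand":0},{"slide":[0,0,0.1],"roll":0,"hand":0},{"slide":[0,0,0],"roll":0,"hand":0}]' | grep -E 'tool_pos|force:'
python3 -m crank '[{"slide":[0,0,0.1],"roll":0,"hand":0},{"slide":[0,0,0.1],"roll":0,"hand":0},{"slide":[0,0,0.1],"roll":0,"hand":0},{"slide":[0,0,0],"roll":0,"hand":0}]' | grep -E 'tool_pos|force:'
```

```text
tool_pos: [0.6295, -0.1563, 0.1519]
force: [-0.0, 1.0, -0.8]
gripper_force: 59.7
tool_pos: [0.6293, -0.1562, 0.144]
force: [-0.2, 0.8, -1.7]
gripper_force: 59.7
```

```bash
python3 -m crank '[{"slide":[0,0,0.3],"roll":0,"hand":0},{"slide":[0,0,0.4],"roll":0,"hand":0},{"slide":[0,0,0.4],"roll":0,"hand":0},{"slide":[0,0,0.4],"roll":0,"hand":0},{"slide":[0,0,0.3],"roll":0,"hand":0},{"slide":[0,0,0.2],"roll":0,"hand":0},{"slide":[0,0,0],"roll":0,"hand":0}]' | grep -E 'tool_pos|force:'
python3 -m crank '[{"slide":[0,0,0.08],"roll":0,"hand":0},{"slide":[0,0,0.08],"roll":0,"hand":0},{"slide":[0,0,0.04],"roll":0,"hand":0},{"slide":[0,0,0],"roll":0,"hand":0}]' | grep -E 'tool_pos|force:'
```

```text
tool_pos: [0.629, -0.1561, 0.0934]
force: [0.5, 0.6, -1.2]
gripper_force: 59.7
tool_pos: [0.6297, -0.1563, 0.0896]
force: [0.1, -0.4, -0.7]
gripper_force: 59.7
```

```bash
python3 -m crank '[{"slide":[0,0,0.04],"roll":0,"hand":0},{"slide":[0,0,0.02],"roll":0,"hand":0},{"slide":[0,0,0],"roll":0,"hand":0}]' | grep -E 'tool_pos|force:'
python3 -m crank '[{"slide":[0,0,0.02],"roll":0,"hand":0},{"slide":[0,0,0.02],"roll":0,"hand":0},{"slide":[0,0,0],"roll":0,"hand":0}]' | grep -E 'tool_pos|force:'
```

```text
tool_pos: [0.6297, -0.1564, 0.0881]
force: [0.4, 0.2, -0.4]
gripper_force: 59.8
tool_pos: [0.6298, -0.1564, 0.0881]
force: [-1.7, 0.8, 5.2]
gripper_force: 60.6
```

Collar is seated (z 0.0881, as at the grasp). Releasing and retreating.

```bash
python3 -m crank '[{"slide":[0,0,-0.03],"roll":0,"hand":0},{"slide":[0,0,0],"roll":0,"hand":0.25},{"slide":[0,0,0],"roll":0,"hand":0.35},{"slide":[0,0,0],"roll":0,"hand":0.5},{"slide":[0,0,0],"roll":0,"hand":0.5},{"slide":[0,0,0],"roll":0,"hand":0.5}]' 20| grep -E 'tool_pos|force:|width'
python3 -m crank '[{"slide":[0,0,-0.4],"roll":0,"hand":0.5},{"slide":[0,0,-0.8],"roll":0,"hand":0.5},{"slide":[0,0,-0.8],"roll":0,"hand":0.5},{"slide":[0,0,-0.8],"roll":0,"hand":0.5},{"slide":[0,0,-0.8],"roll":0,"hand":0.5},{"slide":[0,0,-0.8],"roll":0,"hand":0.5},{"slide":[0,0,-0.8],"roll":0,"hand":0.5},{"slide":[0,0,0],"roll":0,"hand":0.5},{"slide":[0,0,0],"roll":0,"hand":0.5}]' | grep -E 'tool_pos|force:'
python3 - <<'E'
from h import *
np.set_printoptions(precision=4,suppress=True)
p,d,c=snap('wrist','w5'); s,_,_=snap('scene','s5'); P=cloud(c,d); v,u=np.mgrid[:400,:640]
m=(abs(P[...,0]-.629)<.02)&(abs(P[...,1]+.156)<.02)&(abs(P[...,2]-.135)<.006); q=P[m]; print(m.sum(),np.median(q[:,2]),cv2.minAreaRect(q[:,:2].astype(np.float32)))
a=cv2.resize(s[120:320,150:450],(780,520)); cv2.imwrite('pics/s5c.png',a[...,::-1])
E
```

```text
tool_pos: [0.6296, -0.1563, 0.0876]
force: [0.1, 0.6, 0.1]
gripper_width: 0.0428
gripper_force: 0.0
tool_pos: [0.6296, -0.1564, 0.2182]
force: [0.1, -1.0, 0.4]
gripper_force: 0.0
414 0.13423369027192977 ((0.6295210123062134, -0.15697768330574036), (0.0158854927867651, 0.014892027713358402), 9.895191192626953)
```

View pics/s5c.png

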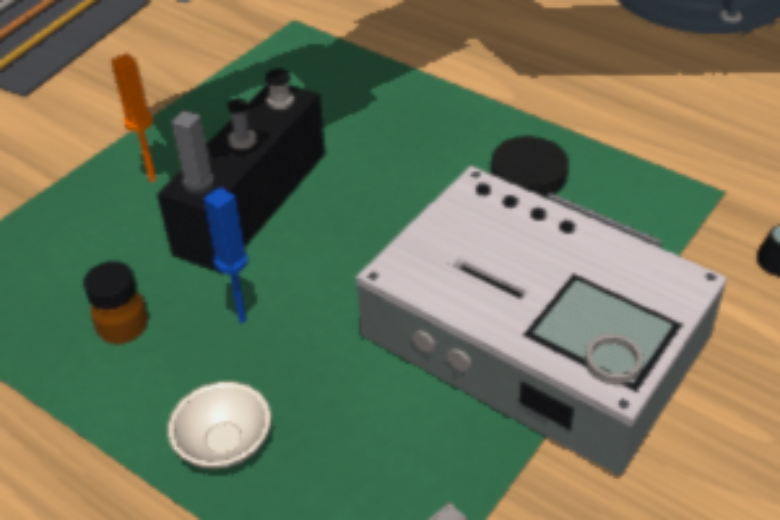

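The rod stands upright and home at (192,150) in the crop, its top at z 0.134 as before. The tray's edge shows behind the tester and everything else is undisturbed.

```bash
python3 -c "
from plant import ctrl
print(ctrl.job_done())"
```

```text
the job is handed in; nothing more can be done
None
```

The job is handed in: the latch tab was pressed and the tray sprang out, with about 9 N the highest force I read during probing and pressing. The rod is back upright and fully home in its hole, and the other items looked undisturbed in the last picture.

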